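Clear the mill's deck and hold its bayonet lid at the pulse position

TASK

Clear the two wood chunks off the deck of the laboratory mill into the open steel tray. Then fit the mill's loose bayonet lid into the mouth, lugs through the slots and disc fully home on the deck, and twist it clockwise (seen from above) against the switch spring to the half-way marks (the pair of ribs), stopping short of the lock click. Finish while still gripping the lid and holding it steady there, because the spring turns it back if let go; leave the other things on the worktop where they are.

Things in the scene. Friction and masses are not known exactly. Their poses are not given: they have to be found in the camera images.
- mill: Laboratory mill, a grey box 130x130x85 mm fixed to the worktop, with a flat steel deck on top and a control panel on its -x side; origin at the centre of its underside, z up, edges along x and y. The round mouth is in the middle of the deck. The lid turns in it only clockwise seen from above; stops block the other way.
- mouth (a point): Centre of the mill's mouth, level with the deck (85 mm above the worktop), axes as the mill. A bore of 52 mm diameter through an 8 mm ledge, with two slots for the lid's lugs, 14 mm wide, out to 35 mm from the axis, at +y and -y. Below the ledge a chamber, open to 30 mm below the deck. The lid has 2 mm of play and is home when its disc lies on the deck.
- half_mark (a point): Middle of one half-way mark on the deck, 54 mm from the mouth's axis: a pair of low black parallel ribs, 0.75 rad (43 degrees) clockwise of the slot at +y; its twin is opposite. Other marks: a single rib at each slot (entry), a small dome at 1.48 rad (locked). A sprung ball resists the lid from about 1.0 rad and gives the lock click at about 1.2 rad.
- pulse_switch (a joint): Spring-return pulse switch in the mill's chamber, rad: 0 at rest, 1.33 at most. The lugs meet it when the seated lid has turned about 0.17 rad clockwise and carry it along: it reads the turn minus about 0.17, so 0.58 at half-way; over 1.0 is past the click. The spring pushes back with 0.06 Nm (rest) to 0.11 Nm (half-way) and turns a released lid back.
- lid_grip (a point): Grip point in the black upright bar on top of the mill's loose lid, on the lid's axis, 50 mm above the plug's underside. The bar is 50 mm long (y), 14 mm thick (x: grip across this), and reaches from the disc's top 22 mm below this point to 14 mm above it. z up. The lid starts standing on its plug on the worktop; 120 g nominal; same after a half turn.
- lid_seat (a point): Same lid, same axes: centre of the underside of its grey disc (84 mm across, 10 thick), 32 mm below lid_grip. Below it a steel plug, 48 mm across, 18 long, with two lugs at its lower end along +y and -y (in line with the bar): 7 mm wide, 8 high, tips 32 mm from the axis. Coincides with the mouth point when the lid is home.
- tray: Loose open steel waste tray, 120 (x) x 100 (y) x 45 mm high, walls 4 mm, 0.9 kg; origin at the centre of its underside on the worktop.
- chunk_a_mid (a point): Centre of a loose wood chunk, 20 (x) x 30 (y) x 20 mm high, 20 g, lying on the mill's deck beside the mouth at its -x (panel) side, where the lid's disc must lie. z up.
- chunk_b_mid (a point): Centre of a loose wood chunk, 20 (x) x 30 (y) x 20 mm high, 20 g, lying on the mill's deck beside the mouth at its +x (rear) side, where the lid's disc must lie. z up.
- vial_mid (a point): Bystander, loose, leave alone: small screw-cap sample vial, 30 mm across, 56 high; point at its centre.
- beaker_mid (a point): Bystander, loose, leave alone: 50 ml glass beaker, 48x54x58 mm; point at its centre.
- tape_mid (a point): Bystander, loose, leave alone: roll of tape lying flat, 68 mm across, 19 high; point at its centre.
- clock_mid (a point): Bystander, loose, leave alone: bench timer, 60x68x18 mm; point at its centre.
- boats_mid (a point): Bystander, loose, leave alone: nest of white weighing boats, 48x73x17 mm; point at its centre.

How it is judged (in metres and radians):
On the way, in this order (a step that is already met when the one before it is completed fails the run):
1. both wood chunks lie in the tray, let go (x of chunk_a_mid in the frame of tray between -0.06 and 0.06 m and y of chunk_a_mid in the frame of tray between -0.05 and 0.05 m and x of chunk_b_mid in the frame of tray between -0.06 and 0.06 m and y of chunk_b_mid in the frame of tray between -0.05 and 0.05 m and z of chunk_a_mid in the frame of tray between 0 and 0.045 m and z of chunk_b_mid in the frame of tray between 0 and 0.045 m and contact force between the fingers and chunk_a below 0.1 N and contact force between the fingers and chunk_b below 0.1 N), for 0.2 s.
2. the lid is home in the mouth, lugs at the slots, not yet turned (horizontal distance between lid_seat and mouth below 0.004 m and z of lid_seat in the frame of mouth between -0.003 and 0.0035 m and angle between lid_seat's own z axis and vertical below 0.08 rad and angle between the y axis of lid_seat and the y axis of mouth, either way round below 0.25 rad), for 0.1 s.
At the end, for the whole second after the job is handed in: Both chunks in the tray; lid home in the mouth (3.5 mm in height, 4 mm off-centre, 0.08 rad tilt), turned 0.55 to 0.95 rad clockwise from the slots (marks at 0.75), pulse switch at 0.33 to 0.83 rad and still; the fingers still grip the lid (over 1 N) (x of chunk_a_mid in the frame of tray between -0.06 and 0.06 m and y of chunk_a_mid in the frame of tray between -0.05 and 0.05 m and x of chunk_b_mid in the frame of tray between -0.06 and 0.06 m and y of chunk_b_mid in the frame of tray between -0.05 and 0.05 m and z of chunk_a_mid in the frame of tray between 0 and 0.045 m and z of chunk_b_mid in the frame of tray between 0 and 0.045 m and horizontal distance between lid_seat and mouth below 0.004 m and z of lid_seat in the frame of mouth between -0.003 and 0.0035 m and angle between lid_seat's own z axis and vertical below 0.08 rad and angle between the y axis of lid_seat and the y axis of mouth, either way round between 0.55 and 0.95 rad and value of joint pulse_switch between 0.33 and 0.83 rad and velocity of joint pulse_switch between -0.1 and 0.1 rad/s and contact force between the fingers and lid above 1 N); the arm keeps its last pose, push and grip.
It fails at once if the lid is turned past the lock click (switch over 1.0 rad) (value of joint pulse_switch above 1 rad).
It fails at once if a bystander is shoved more than 30 mm (distance of any of vial_mid, beaker_mid, tape_mid, clock_mid, boats_mid from where it was at the start of the episode above 0.03 m).
It also fails if it takes over 72 s, if anything falls off the work surface, if the arm or the gripper's body presses on something with over 40 N, if the wrist force passes 120 N, or if a joint passes its speed limit or range.

ROBOT

A 6-joint arm with a two-finger parallel gripper is mounted at the origin on a cart in front of the work surface, level with it; the furniture and walls round the work are solid. World frame = base frame: x ahead of the robot, y to its left, z up, the work surface at z = 0. Lengths are in m, angles in degrees, forces in N, time in s.
With the tool pointing down it reaches from about 0.4 to 0.825 m from the base axis. Payload 7 kg.
Tool frame: the origin (TCP) lies between the finger pads; the fingertips stand 22 mm ahead of it and the grasp point (between the pads) lies 3 mm ahead of it; z points along the fingers, y is the line along which they close (so a half turn about z gives the same grasp; the last joint's range is limited). The gripper opens to 88 mm and grips with 3 to 60 N. Pads are 19 mm wide; open, the fingers measure 130 mm over their backs; the gripper's body (78 mm by 193 mm) begins 47 mm behind the grasp point.
Start: joints at [-46.576, 20.546, 0.682, 0, -70.136, -16.507], TCP at [0.306, -0.602, 0.249] pointing down, gripper open.
Joint ranges: [-176.03, 176.03], [-82.01, 121.73], [-58.28, 71.71], [-173.87, 95.51], [-174.79, -0.11], [-173.66, 173.66]. Speed limits (degrees/s): [136.94, 136.94, 172.46, 180, 180, 180].

INTERFACE

Orientations are given as [roll, pitch, yaw] about the fixed x, y, z axes, in that order (R = Rz(yaw) Ry(pitch) Rx(roll)).
In Python, from plant import ctrl gives the robot as it stands.
- The arm moves only by the tool apply_moves, never from a script. Its argument "targets" is a list of rows, each an object with "travel": the shift along the tool's x, y, z in mm, a list of three; "roll": the turn about the tool's z in degrees; "jaw": the finger opening in mm, from 0 to 87.6. In form: [{"travel": [tx, ty, tz], "roll": roll, "jaw": jaw}, ...]. A call has 1 to 10 rows; each row shifts and turns the commanded pose from where the row before left it, along the tool's axes as they then stand; what a row does not reach is not made up. A row lasts 1/10 s, in which the tool goes at most 50 mm and 8.59 degrees, less where a joint would pass 70% of its speed; a pose out of reach is approached as far as the arm can. A call with a gripper value outside its range is refused whole. The fingers move at their own pace and stop on an object; the grip force is fixed at half the most. Time passes only in rows, so rows that do not move let the fingers close. It gives the time, the measured TCP pose, the force, the opening and the grip force at its end, in the units of the state.
- ctrl.get_obs(): the state, without advancing time (a new reading comes with each control period).
- ctrl.snapshot(name): name is "side" or "top"; returns the picture (384x512x3 uint8, red, green, blue); there is no depth.
- ctrl.calibration(name): a dict with "K" (3x3 intrinsics, pixels), "extrinsics" (4x4, takes a point from camera to world coordinates). Camera axes: x right, y down, z forward; pixel columns grow to the right and rows downward; lengths in m; the calibration is good to about 2 mm. A picture is of the moment at which its call begins. calibration takes no time and is no camera call.
- ctrl.close_job(): hands the job in; it is judged then, once.
The state is a dict: "clock": time; "joint_pos": joint angles; "qvel": joint speeds; "tau": joint torques, N m; "tool_pos": TCP position; "orientation": TCP orientation; "force": force on the tool from outside, world axes, zero at the start; "moment": the same for the moment, N m; "opening": finger opening in m; "gripper_force": force on a finger pad.
Only numpy, scipy, OpenCV 4.12 (cv2) and the standard library are available. Lean on these libraries where they do the work, as an engineer would, in place of code of your own. Each camera call takes 0.05 s, during which the arm holds its last target. There are 200 camera calls.

## Working session

There is one attempt and no reset: what is moved stays moved. The work goes in short steps, Python scripts to look and compute and a tool call to move; the robot and the scene stay as the last step left them, time stands still between calls to the robot, and variables do not carry over. Pictures are saved under pics/ and viewed, at most 10 in all, crops included, and the job is handed in when it is done.

Besides the shell and the picture viewer there is one more tool, called as name(argument=value, ...) on one line, values as JSON. apply_moves: Moves the arm, as the interface text tells. Its arguments: {"type":"object","properties":{"targets":{"type":"array","items":{"type":"object","properties":{"travel":{"type":"array","items":{"type":"number"}},"roll":{"type":"number"},"jaw":{"type":"number"}}}}},"required":["targets"]}

```bash
mkdir -p pics; ls
python3 - <<'E'
from plant import ctrl
import cv2
for n in("top","side"):
    cv2.imwrite(f"pics/{n}0.png",ctrl.snapshot(n)[:,:,::-1]); print(n,ctrl.calibration(n))
print(ctrl.get_obs())
E
```

```text
pics
top {'K': array([[379.54484972,   0.        , 257.76007418],
       [  0.        , 379.54484972, 193.11185681],
       [  0.        ,   0.        ,   1.        ]]), 'extrinsics': array([[-0.01835624, -0.99557542,  0.09215547,  0.54979241],
       [-0.99978707,  0.01914629,  0.00769616,  0.21162078],
       [-0.00942654, -0.09199458, -0.99571489,  1.04003573],
       [ 0.        ,  0.        ,  0.        ,  1.        ]])}
side {'K': array([[386.7593591 ,   0.        , 258.48724874],
       [  0.        , 386.7593591 , 195.63847738],
       [  0.        ,   0.        ,   1.        ]]), 'extrinsics': array([[-0.81414782, -0.28085053,  0.50821876,  0.15716647],
       [-0.58018751,  0.42867981, -0.69254319,  0.8636881 ],
       [-0.02336199, -0.85869471, -0.5119547 ,  0.56366967],
       [ 0.        ,  0.        ,  0.        ,  1.        ]])}
{'clock': 0.1, 'joint_pos': array([-4.65744352e+01,  2.05869801e+01,  6.39567971e-01, -1.74177101e-02,
       -7.01374392e+01, -1.65067829e+01]), 'qvel': array([-0.05237175, -0.05443344,  0.13631211,  0.03279192, -0.08262901,
       -0.01380901]), 'tau': array([-1.57910941e-03, -5.84163451e+01,  2.93751562e+01,  7.01555997e+00,
        1.01693204e-02, -5.47569960e-05]), 'tool_pos': array([ 0.30537959, -0.60151095,  0.24772547]), 'orientation': array([ 1.79913993e+02, -8.41097364e-03, -1.53087142e+02]), 'force': array([-0.55661478, -0.51650663,  0.01426185]), 'moment': array([0.04467402, 0.04423174, 0.0247076 ]), 'gripper_force': 0.0, 'opening': 0.08766129522828112}
```

View pics/top0.png

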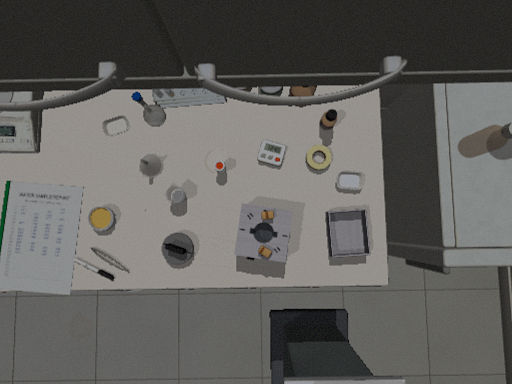

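View pics/side0.png

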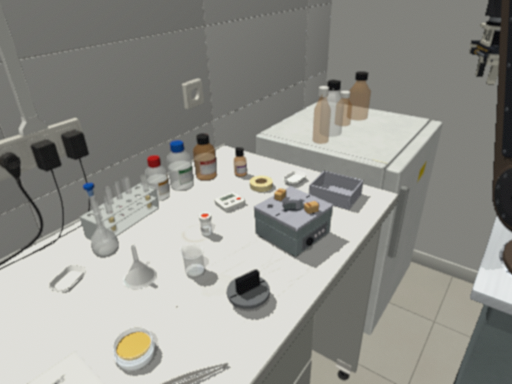

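The top view shows the mill at about (264,233), with chunks at (267,215) and (265,253). The tray is at (348,233) and the lid at (177,249), its bar slightly rotated. I'll measure with masks next.

```bash
cat > h.py <<'E'
import numpy as np, cv2
from plant import ctrl
def plane(n,uv,z):
    c=ctrl.calibration(n);E=c["extrinsics"];d=E[:3,:3]@np.linalg.solve(c["K"],[uv[0],uv[1],1.]);o=E[:3,3]
    return o+d*(z-o[2])/d[2]
def proj(n,p):
    c=ctrl.calibration(n);E=c["extrinsics"];q=c["K"]@(E[:3,:3].T@(np.array(p)-E[:3,3]));return q[:2]/q[2]
def blobs(mask,roi,amin=20):
    x0,y0,x1,y1=roi;m=np.zeros_like(mask);m[y0:y1,x0:x1]=mask[y0:y1,x0:x1]
    cs,_=cv2.findContours(m,cv2.RETR_EXTERNAL,cv2.CHAIN_APPROX_NONE)
    return [(cv2.contourArea(c),cv2.minAreaRect(c),c) for c in cs if cv2.contourArea(c)>=amin]
E
python3 - <<'E'
from h import *
im=cv2.imread("pics/top0.png");hsv=cv2.cvtColor(im,cv2.COLOR_BGR2HSV)
wood=cv2.inRange(hsv,(5,90,80),(25,255,255))
def rep(name,bl,z):
    for a,r,c in bl:
        P=np.array([plane("top",p,z)[:2] for p in cv2.boxPoints(r)]);ce=plane("top",r[0],z)[:2]
        e=[P[1]-P[0],P[2]-P[1]];L=[np.linalg.norm(v) for v in e];v=e[int(np.argmax(L))]
        print(name,a,np.round(r[0],1),"xy",ce.round(4),"L",np.round(L,4),"longdir",round(np.degrees(np.arctan2(v[1],v[0]))%180,1))
rep("chunk",blobs(wood,(235,200,295,265),15),.105)
g=cv2.cvtColor(im,cv2.COLOR_BGR2GRAY)
rep("bar",blobs(cv2.inRange(g,0,40),(155,230,200,270),15),.064)
rep("disc",blobs(cv2.inRange(g,0,140),(150,225,205,275),100),.028)
rep("mill",blobs(cv2.inRange(g,0,175),(225,195,300,270),500),.085)
rep("tray",blobs(cv2.inRange(g,0,150),(318,200,378,265),200),.045)
a=cv2.resize(im[195:275,225:305],None,fx=7,fy=7,interpolation=cv2.INTER_CUBIC)
b=cv2.resize(im[225:275,150:185+25],None,fx=3.9,fy=3.9,interpolation=cv2.INTER_CUBIC)
c=np.zeros((560,800,3),np.uint8);c[:,:560]=a;c[:b.shape[0],562:562+b.shape[1]]=b[:,:238]
d=cv2.resize(im[200:265,318:378],None,fx=3.9,fy=3.9,interpolation=cv2.INTER_CUBIC);c[250:250+d.shape[0],562:562+d.shape[1]]=d
cv2.imwrite("pics/crop.png",c)
E
```

```text
chunk 76.0 [264.3 251.2] xy [0.4938 0.2055] L [0.0191 0.0284] longdir 58.2
chunk 70.5 [267.5 215. ] xy [0.5818 0.1959] L [0.0271 0.0197] longdir 88.9
bar 123.0 [176.1 249.2] xy [0.5004 0.4303] L [0.019  0.0626] longdir 69.6
disc 1123.0 [180.8 248.9] xy [0.4991 0.4259] L [0.1046 0.0995] longdir 107.4
mill 5476.0 [262. 232.] xy [0.5402 0.2102] L [0.1869 0.1841] longdir 88.9
tray 3772.0 [347.5 232. ] xy [ 0.5358 -0.0123] L [0.1544 0.1657] longdir 177.3
```

View pics/crop.png

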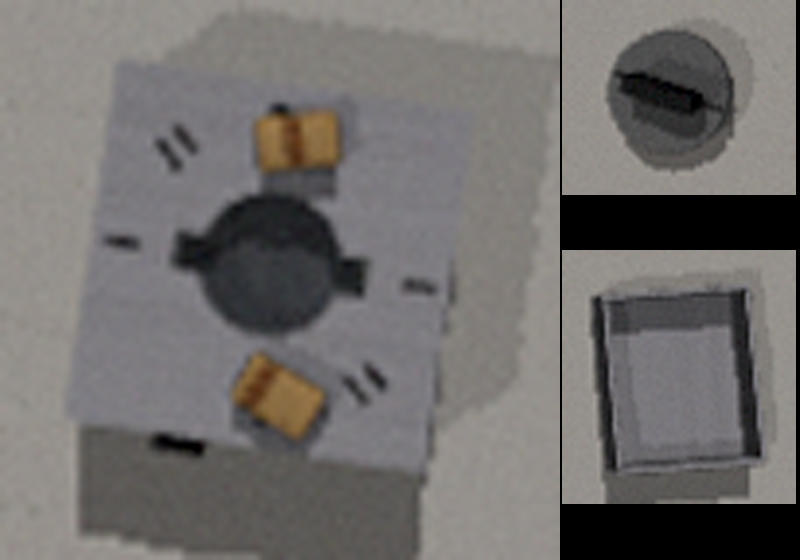

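The crop shows the mill square with corners at crop (115,60), (475,112), (425,470) and (68,418). The entry ribs are at (122,242) and (419,286), and the half marks at (177,147) and (365,383). Both chunks, the lid bar and the tray rim are clearly visible.

Run:
```python
from h import *
m=lambda p,z:plane("top",((p[0]+.5)/7-.5+225,(p[1]+.5)/7-.5+195),z)[:2]
l=lambda p,z:plane("top",((p[0]-562+.5)/3.9-.5+150,(p[1]+.5)/3.9-.5+225),z)[:2]
t=lambda p,z:plane("top",((p[0]-562+.5)/3.9-.5+318,(p[1]-250+.5)/3.9-.5+200),z)[:2]
ang=lambda a,b:np.degrees(np.arctan2(*(a-b)[::-1]))
C=[m(p,.085) for p in[(115,60),(475,112),(425,470),(68,418)]]
print("mill",np.mean(C,0),[np.linalg.norm(C[i]-C[i-1]).round(4) for i in range(4)],"ydir",ang(C[0],C[1]),ang(C[3],C[2]),"xdir",ang(C[0],C[3])+90,ang(C[1],C[2])+90)
R=[m(p,.086) for p in[(122,242),(419,286)]];print("ribs",np.mean(R,0),ang(*R))
T=[t(p,.045) for p in[(597,297),(747,290),(761,459),(607,470)]];print("tray",np.mean(T,0),[np.linalg.norm(T[i]-T[i-1]).round(4) for i in range(4)],ang(T[0],T[1]),ang(T[0],T[3]))
print("lid disc",l((670,89),.028),"bar",l((661,92),.064))
print("dir bar", ang(l((621,80),.064),l((703,104),.064)))
B=[m(p,.105) for p in[(257,116),(338,111),(340,166),(262,170)]];print("b",np.mean(B,0),ang(B[0],B[1]),ang(B[3],B[2]),ang(B[0],B[3])+90)
A=[m(p,.105) for p in[(262,351),(327,392),(303,440),(234,392)]];print("a",np.mean(A,0),ang(A[0],A[1]),ang(A[3],A[2]),ang(A[0],A[3])+90)
for n,p in dict(vial=(220,165),beak=(178,196),tape=(319,157),clock=(271,153),boats=(349,182)).items():print(n,plane("top",p,.03)[:2])
# side check
for n,p in dict(mill=[*np.mean(C,0),.085],lid=[*l((661,92),.064),.064],tray=[*np.mean(T,0),.045]).items():print(n,proj("side",p))
```

```text
mill [0.53951641 0.20711566] [np.float64(0.1287), np.float64(0.1308), np.float64(0.1284), np.float64(0.1282)] ydir 80.6879629957844 80.793988403762 xdir 81.707325909199 80.53198233757067
ribs [0.53949378 0.20723314] 80.56792074778531
tray [ 0.53425791 -0.01191052] [np.float64(0.1149), np.float64(0.1006), np.float64(0.1123), np.float64(0.1024)] 91.59837130645364 1.2995492327942793
lid disc [0.50307078 0.43508658] bar [0.50289103 0.43303931]
dir bar 72.92001429274765
b [0.58260299 0.19630352] 92.45591811806314 91.86486078983762 94.1899446108391
a [0.49465789 0.20431359] 56.916753505418754 54.403441933645425 54.36709124694256
vial [0.72126079 0.3197279 ]
beak [0.63961706 0.43298387]
tape [0.73772038 0.05278943]
clock [0.75125411 0.18171507]
boats [ 0.66841449 -0.02504104]
mill [293.45188064 205.23677449]
lid [247.91903835 273.73517001]
tray [335.98687877 182.59138861]
```

```bash
cat >> h.py <<'E'
def go(x,y,z,yaw=None):
    o=ctrl.get_obs();p=o["tool_pos"];w=np.radians(o["orientation"][2])
    d=np.array([x,y,z])-p;c,s=np.cos(w),np.sin(w)
    r=0 if yaw is None else -((yaw-np.degrees(w)+90)%180-90)
    print("t",o["clock"],"travel",np.round(1000*np.array([c*d[0]+s*d[1],s*d[0]-c*d[1],-d[2]]),1),"roll",round(r,1),"j6",o["joint_pos"][5].round(1))
E
python3 -c "
from h import *
go(.5826,.1963,.2,-87.5)"
```

```text
t 0.1 travel [-608.3  585.9   47.7] roll -65.6 j6 -16.5
```

apply_moves(targets=[{"travel": [-34, 32.5, 2], "roll": 0, "jaw": 87}, {"travel": [-34, 32.5, 2], "roll": 0, "jaw": 87}, {"travel": [-34, 32.5, 2], "roll": 0, "jaw": 87}, {"travel": [-34, 32.5, 2], "roll": 0, "jaw": 87}, {"travel": [-34, 32.5, 2], "roll": 0, "jaw": 87}, {"travel": [-34, 32.5, 2], "roll": 0, "jaw": 87}, {"travel": [-34, 32.5, 2], "roll": 0, "jaw": 87}, {"travel": [-34, 32.5, 2], "roll": 0, "jaw": 87}, {"travel": [-34, 32.5, 2], "roll": 0, "jaw": 87}, {"travel": [-34, 32.5, 2], "roll": 0, "jaw": 87}])

```text
clock: 1.1
tool_pos: [0.4616, -0.1562, 0.2285]
orientation: [180.0, 0.0, -153.1]
force: [0.3, -0.1, 1.3]
opening: 0.0864
gripper_force: 0.0
```

apply_moves(targets=[{"travel": [-34, 32.5, 2], "roll": 0, "jaw": 87}, {"travel": [-34, 32.5, 2], "roll": 0, "jaw": 87}, {"travel": [-34, 32.5, 2], "roll": 0, "jaw": 87}, {"travel": [-34, 32.5, 2], "roll": 0, "jaw": 87}, {"travel": [-34, 32.5, 2], "roll": 0, "jaw": 87}, {"travel": [-34, 32.5, 2], "roll": 0, "jaw": 87}, {"travel": [-34, 32.5, 2], "roll": 0, "jaw": 87}, {"travel": [-30, 32.5, 2], "roll": 0, "jaw": 87}])

```text
clock: 1.9
tool_pos: [0.5832, 0.197, 0.2121]
orientation: [-180.0, -0.0, -153.1]
force: [0.5, -0.0, 0.5]
opening: 0.087
gripper_force: 0.0
```

apply_moves(targets=[{"travel": [0, 0, 0], "roll": -8.2, "jaw": 65}, {"travel": [0, 0, 0], "roll": -8.2, "jaw": 65}, {"travel": [0, 0, 0], "roll": -8.2, "jaw": 65}, {"travel": [0, 0, 0], "roll": -8.2, "jaw": 65}, {"travel": [0, 0, 0], "roll": -8.2, "jaw": 65}, {"travel": [0, 0, 0], "roll": -8.2, "jaw": 65}, {"travel": [0, 0, 0], "roll": -8.2, "jaw": 65}, {"travel": [0, 0, 0], "roll": -8.2, "jaw": 65}, {"travel": [0, 0, 0], "roll": 0, "jaw": 65}, {"travel": [0, 0, 0], "roll": 0, "jaw": 65}])

```text
clock: 2.9
tool_pos: [0.5827, 0.1949, 0.2123]
orientation: [180.0, -0.0, -87.7]
force: [0.6, 0.0, 0.2]
opening: 0.0651
gripper_force: 0.0
```

```bash
python3 -c "
from h import *
go(.5826,.1963,.110,-87.5)"
```

```text
t 2.9 travel [ -1.4   0.  102.3] roll -0.2 j6 -34.4
```

apply_moves(targets=[{"travel": [-1.5, 0, 30], "roll": 0, "jaw": 65}, {"travel": [0, 0, 30], "roll": 0, "jaw": 65}, {"travel": [0, 0, 25], "roll": 0, "jaw": 65}, {"travel": [0, 0, 17], "roll": 0, "jaw": 65}, {"travel": [0, 0, 0], "roll": 0, "jaw": 65}, {"travel": [0, 0, 0], "roll": 0, "jaw": 10}, {"travel": [0, 0, 0], "roll": 0, "jaw": 10}, {"travel": [0, 0, 0], "roll": 0, "jaw": 10}, {"travel": [0, 0, 0], "roll": 0, "jaw": 10}, {"travel": [0, 0, 0], "roll": 0, "jaw": 10}])

```text
clock: 3.9
tool_pos: [0.583, 0.1966, 0.1112]
orientation: [-180.0, 0.0, -87.5]
force: [0.7, 0.5, -0.8]
opening: 0.0307
gripper_force: 0.0
```

apply_moves(targets=[{"travel": [0, 0, 0], "roll": 0, "jaw": 10}, {"travel": [0, 0, 0], "roll": 0, "jaw": 10}, {"travel": [0, 0, -20], "roll": 0, "jaw": 10}, {"travel": [0, 0, -30], "roll": 0, "jaw": 10}, {"travel": [0, 0, -30], "roll": 0, "jaw": 10}, {"travel": [0, 0, 0], "roll": 0, "jaw": 10}])

```text
clock: 4.5
tool_pos: [0.585, 0.1975, 0.1952]
orientation: [-179.6, 0.2, -87.4]
force: [0.1, 1.1, 0.6]
opening: 0.0201
gripper_force: 30.0
```

```bash
python3 -c "
from h import *
go(.534,.010,.15,-88.5)"
```

```text
t 4.5 travel [185.1  59.3  45.2] roll 1.1 j6 -34.3
```

apply_moves(targets=[{"travel": [37, 12, 0], "roll": 1, "jaw": 10}, {"travel": [37, 12, 0], "roll": 0, "jaw": 10}, {"travel": [37, 12, 0], "roll": 0, "jaw": 10}, {"travel": [37, 12, 0], "roll": 0, "jaw": 10}, {"travel": [36, 11, 0], "roll": 0, "jaw": 10}, {"travel": [0, 0, 0], "roll": 0, "jaw": 10}, {"travel": [0, 0, 40], "roll": 0, "jaw": 10}, {"travel": [0, 0, 40], "roll": 0, "jaw": 10}, {"travel": [0, 0, 0], "roll": 0, "jaw": 10}])

```text
clock: 5.4
tool_pos: [0.5258, 0.0099, 0.1059]
orientation: [179.5, -0.1, -88.6]
force: [-1.6, -0.3, -0.3]
opening: 0.0195
gripper_force: 30.0
```

```bash
python3 -c "
from h import *
go(.534,.010,.036,-88.5)"
```

```text
t 5.4 travel [ 0.2 -8.2 69.9] roll -0.1 j6 -20.9
```

apply_moves(targets=[{"travel": [0, -6, 30], "roll": 0, "jaw": 10}, {"travel": [0, 0, 25], "roll": 0, "jaw": 10}, {"travel": [0, 0, 14], "roll": 0, "jaw": 10}, {"travel": [0, 0, 0], "roll": 0, "jaw": 10}, {"travel": [0, 0, 0], "roll": 0, "jaw": 10}, {"travel": [0, 0, 0], "roll": 0, "jaw": 40}, {"travel": [0, 0, 0], "roll": 0, "jaw": 40}, {"travel": [0, 0, 0], "roll": 0, "jaw": 40}, {"travel": [0, 0, 0], "roll": 0, "jaw": 40}])

```text
clock: 6.3
tool_pos: [0.5356, 0.0111, 0.0421]
orientation: [-180.0, 0.0, -88.5]
force: [1.2, 0.2, -0.2]
opening: 0.0396
gripper_force: 0.0
```

apply_moves(targets=[{"travel": [0, 0, -30], "roll": 0, "jaw": 40}, {"travel": [0, 0, -45], "roll": 0, "jaw": 40}, {"travel": [0, 0, -45], "roll": 0, "jaw": 65}, {"travel": [0, 0, -45], "roll": 0, "jaw": 65}, {"travel": [0, 0, 0], "roll": 0, "jaw": 65}])

```text
clock: 6.8
tool_pos: [0.5386, 0.0116, 0.2136]
orientation: [-179.4, 0.1, -88.4]
force: [-0.2, -0.6, -0.3]
opening: 0.0588
gripper_force: 0.0
```

```bash
python3 -c "
from h import *
go(.4947,.2043,.19,-125)"
```

```text
t 6.8 travel [-193.9   38.6   23.6] roll 36.6 j6 -20.6
```

apply_moves(targets=[{"travel": [-39, 7.5, 4], "roll": 0, "jaw": 65}, {"travel": [-39, 7.5, 4], "roll": 0, "jaw": 65}, {"travel": [-39, 7.5, 4], "roll": 0, "jaw": 65}, {"travel": [-39, 7.5, 4], "roll": 0, "jaw": 65}, {"travel": [-38, 7.5, 4], "roll": 0, "jaw": 65}, {"travel": [0, 0, 0], "roll": 8.2, "jaw": 65}, {"travel": [0, 0, 0], "roll": 8.2, "jaw": 65}, {"travel": [0, 0, 0], "roll": 8.2, "jaw": 65}, {"travel": [0, 0, 0], "roll": 8.2, "jaw": 65}, {"travel": [0, 0, 0], "roll": 3.8, "jaw": 65}])

```text
clock: 7.8
tool_pos: [0.4926, 0.2039, 0.1866]
orientation: [180.0, 0.0, -125.4]
force: [-0.5, -0.5, -0.5]
opening: 0.0651
gripper_force: 0.0
```

apply_moves(targets=[{"travel": [0, 0, 0], "roll": 0, "jaw": 65}, {"travel": [0, 0, 0], "roll": 0, "jaw": 65}, {"travel": [0, 0, 0], "roll": 0, "jaw": 65}])

```text
clock: 8.1
tool_pos: [0.4927, 0.2039, 0.1866]
orientation: [180.0, 0.0, -125.0]
force: [0.5, -0.5, 0.1]
opening: 0.0648
gripper_force: 0.0
```

Run:
```python
from h import *
go(.4947,.2043,.110,-125)
im=ctrl.snapshot("top")[:,:,::-1]
cv2.imwrite("pics/t2.png",cv2.resize(im[180:280,215:395],None,fx=4.4,fy=4.4,interpolation=cv2.INTER_CUBIC))
```

```text
t 8.1 travel [-1.5 -1.4 76.6] roll 0.0 j6 -78.6
```

View pics/t2.png

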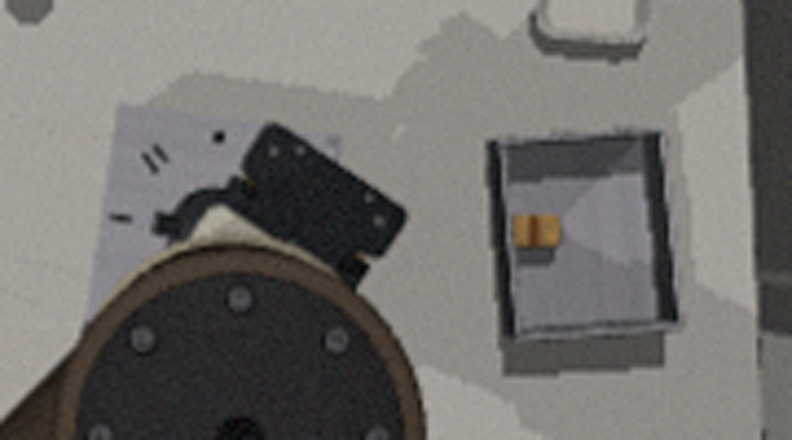

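Chunk b lies in the tray at crop pixel (535,230). Next is chunk a.

apply_moves(targets=[{"travel": [-1.5, -1.5, 25], "roll": 0, "jaw": 65}, {"travel": [0, 0, 25], "roll": 0, "jaw": 65}, {"travel": [0, 0, 17], "roll": 0, "jaw": 65}, {"travel": [0, 0, 9], "roll": 0, "jaw": 65}, {"travel": [0, 0, 0], "roll": 0, "jaw": 10}, {"travel": [0, 0, 0], "roll": 0, "jaw": 10}, {"travel": [0, 0, 0], "roll": 0, "jaw": 10}, {"travel": [0, 0, 0], "roll": 0, "jaw": 10}, {"travel": [0, 0, 0], "roll": 0, "jaw": 10}, {"travel": [0, 0, 0], "roll": 0, "jaw": 10}])

```text
clock: 9.15
tool_pos: [0.4949, 0.2044, 0.1109]
orientation: [-180.0, 0.0, -125.1]
force: [0.3, -0.5, 0.5]
opening: 0.0225
gripper_force: 0.0
```

apply_moves(targets=[{"travel": [0, 0, 0], "roll": 0, "jaw": 10}, {"travel": [0, 0, 0], "roll": 0, "jaw": 10}, {"travel": [0, 0, -20], "roll": 0, "jaw": 10}, {"travel": [0, 0, -30], "roll": 0, "jaw": 10}, {"travel": [0, 0, -30], "roll": 0, "jaw": 10}, {"travel": [0, 0, 0], "roll": 0, "jaw": 10}, {"travel": [0, 0, 0], "roll": 0, "jaw": 10}, {"travel": [0, 0, 0], "roll": 0, "jaw": 10}])

```text
clock: 9.95
tool_pos: [0.4942, 0.204, 0.1897]
orientation: [180.0, -0.1, -125.1]
force: [-0.2, 0.8, 0.5]
opening: 0.02
gripper_force: 30.0
```

```bash
python3 -c "
from h import *
go(.534,-.034,.19,-88.5)"
```

```text
t 9.95 travel [ 171.8 -169.4   -0.3] roll -36.6 j6 -78.5
```

apply_moves(targets=[{"travel": [28.5, -28, 0], "roll": 0, "jaw": 10}, {"travel": [28.5, -28, 0], "roll": 0, "jaw": 10}, {"travel": [28.5, -28, 0], "roll": 0, "jaw": 10}, {"travel": [28.5, -28, 0], "roll": 0, "jaw": 10}, {"travel": [28.5, -28, 0], "roll": 0, "jaw": 10}, {"travel": [29, -29, 0], "roll": 0, "jaw": 10}, {"travel": [0, 0, 20], "roll": -8.2, "jaw": 10}, {"travel": [0, 0, 20], "roll": -8.2, "jaw": 10}, {"travel": [0, 0, 20], "roll": -8.2, "jaw": 10}, {"travel": [0, 0, 20], "roll": -8.2, "jaw": 10}])

```text
clock: 10.95
tool_pos: [0.5337, -0.0337, 0.1086]
orientation: [179.9, -0.0, -92.0]
force: [-0.5, -0.1, -1.1]
opening: 0.0197
gripper_force: 30.0
```

apply_moves(targets=[{"travel": [0, 0, 0], "roll": -3.8, "jaw": 10}, {"travel": [0, 0, 0], "roll": 0, "jaw": 10}, {"travel": [0, 0, 0], "roll": 0, "jaw": 10}])

```text
clock: 11.25
tool_pos: [0.5343, -0.0333, 0.11]
orientation: [179.9, -0.0, -88.6]
force: [-0.2, 0.6, -0.5]
opening: 0.0195
gripper_force: 30.0
```

```bash
python3 -c "
from h import *
go(.534,-.034,.038,-88.5)"
```

```text
t 11.25 travel [ 0.7  0.3 72. ] roll -0.1 j6 -16.0
```

apply_moves(targets=[{"travel": [0, 0, 25], "roll": 0, "jaw": 10}, {"travel": [0, 0, 25], "roll": 0, "jaw": 10}, {"travel": [0, 0, 15], "roll": 0, "jaw": 10}, {"travel": [0, 0, 7], "roll": 0, "jaw": 10}, {"travel": [0, 0, 0], "roll": 0, "jaw": 10}, {"travel": [0, 0, 0], "roll": 0, "jaw": 40}, {"travel": [0, 0, 0], "roll": 0, "jaw": 40}, {"travel": [0, 0, 0], "roll": 0, "jaw": 40}, {"travel": [0, 0, 0], "roll": 0, "jaw": 40}, {"travel": [0, 0, -20], "roll": 0, "jaw": 40}])

```text
clock: 12.25
tool_pos: [0.5329, -0.0335, 0.0571]
orientation: [179.8, -0.0, -88.5]
force: [0.2, -0.3, -0.2]
opening: 0.0397
gripper_force: 0.0
```

apply_moves(targets=[{"travel": [0, 0, -45], "roll": 0, "jaw": 40}, {"travel": [0, 0, -45], "roll": 0, "jaw": 60}, {"travel": [0, 0, -45], "roll": 0, "jaw": 60}, {"travel": [0, 0, 0], "roll": 0, "jaw": 60}, {"travel": [0, 0, 0], "roll": 0, "jaw": 60}])

```text
clock: 12.75
tool_pos: [0.535, -0.033, 0.1953]
orientation: [-179.8, 0.1, -88.5]
force: [-1.3, 0.2, -0.2]
opening: 0.0597
gripper_force: 0.0
```

Run:
```python
from h import *
go(.503,.434,.19,-107)
im=ctrl.snapshot("top")[:,:,::-1];cv2.imwrite("pics/t3r.png",im)
a=cv2.resize(im[222:272,150:205],None,fx=11,fy=11,interpolation=cv2.INTER_CUBIC)
cv2.imwrite("pics/t3.png",a)
hsv=cv2.cvtColor(np.ascontiguousarray(im),cv2.COLOR_BGR2HSV)
for a,r,c in blobs(cv2.inRange(hsv,(5,90,80),(25,255,255)),(200,190,390,270),10):print(a,r, plane("top",r[0],.024)[:2])
```

```text
t 12.75 travel [-467.7   19.7    5.3] roll 18.5 j6 -15.9
31.0 ((353.0, 231.0), (4.0, 10.0), 90.0) [ 0.53785513 -0.03175147]
41.5 ((336.5, 232.0), (6.0, 9.0), 90.0) [0.53601187 0.01210864]
```

View pics/t3.png

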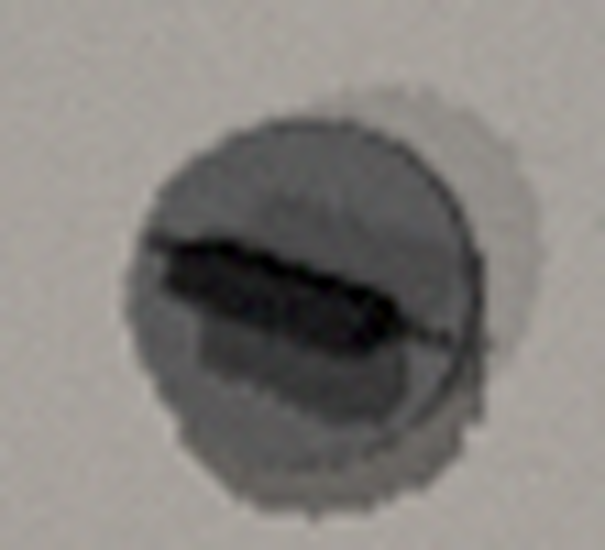

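Both chunks are in the tray. The crop shows the lid disc centred at about (303,293), with its index line from (155,242) to (450,340) and the bar from (180,258) to (385,325).

Run:
```python
from h import *
f=lambda p,z:plane("top",((p[0]+.5)/11-.5+150,(p[1]+.5)/11-.5+222),z)[:2]
ang=lambda a,b:np.degrees(np.arctan2(*(a-b)[::-1]))
print(f((303,293),.028),ang(f((155,242),.028),f((450,340),.028)),f((285,295),.064),ang(f((172,262),.064),f((388,322),.064)))
im=cv2.imread("pics/t3r.png");g=cv2.cvtColor(im,cv2.COLOR_BGR2GRAY)
ys,xs=np.nonzero(g[230:265,160:195]<45);pts=np.c_[xs+160,ys+230].astype(np.float32)
P=np.array([plane("top",p,.06)[:2] for p in pts]);w,v=np.linalg.eigh(np.cov(P.T));print(P.mean(0),np.degrees(np.arctan2(v[1,1],v[0,1])))
```

```text
[0.50115744 0.43569339] 70.89414168001063 [0.50250211 0.43190852] 73.6941159455397
[0.50109339 0.43166273] 71.21633405561651
```

apply_moves(targets=[{"travel": [-46.5, 2, 0], "roll": 0, "jaw": 60}, {"travel": [-46.5, 2, 0], "roll": 0, "jaw": 60}, {"travel": [-46.5, 2, 0], "roll": 0, "jaw": 60}, {"travel": [-46.5, 2, 0], "roll": 0, "jaw": 60}, {"travel": [-46.5, 2, 0], "roll": 0, "jaw": 60}, {"travel": [-46.5, 2, 0], "roll": 0, "jaw": 60}, {"travel": [-46.5, 2, 0], "roll": 0, "jaw": 60}, {"travel": [-46.5, 2, 0], "roll": 0, "jaw": 60}, {"travel": [-46.5, 2, 0], "roll": 0, "jaw": 60}, {"travel": [-46.5, 2, 0], "roll": 0, "jaw": 60}])

```text
clock: 13.8
tool_pos: [0.5012, 0.4324, 0.1916]
orientation: [179.9, -0.1, -88.5]
force: [0.8, 0.1, 0.9]
opening: 0.0603
gripper_force: 0.0
```

apply_moves(targets=[{"travel": [0, 0, 20], "roll": 6.5, "jaw": 50}, {"travel": [0, 0, 20], "roll": 6.5, "jaw": 50}, {"travel": [0, 0, 0], "roll": 6.5, "jaw": 50}, {"travel": [0, 0, 0], "roll": 0, "jaw": 50}, {"travel": [0, 0, 0], "roll": 0, "jaw": 50}])

```text
clock: 14.3
tool_pos: [0.5021, 0.4308, 0.1526]
orientation: [180.0, -0.1, -107.8]
force: [-0.3, -0.8, 0.4]
opening: 0.0498
gripper_force: 0.0
```

```bash
python3 -c "
from h import *
go(.5015,.433,.054,-108)"
```

```text
t 14.3 travel [-1.9  1.2 98.6] roll 0.2 j6 -75.3
```

apply_moves(targets=[{"travel": [-2, 1, 30], "roll": 0, "jaw": 50}, {"travel": [0, 0, 30], "roll": 0, "jaw": 50}, {"travel": [0, 0, 20], "roll": 0, "jaw": 50}, {"travel": [0, 0, 12], "roll": 0, "jaw": 50}, {"travel": [0, 0, 6], "roll": 0, "jaw": 50}, {"travel": [0, 0, 0], "roll": 0, "jaw": 5}, {"travel": [0, 0, 0], "roll": 0, "jaw": 5}, {"travel": [0, 0, 0], "roll": 0, "jaw": 5}, {"travel": [0, 0, 0], "roll": 0, "jaw": 5}, {"travel": [0, 0, 0], "roll": 0, "jaw": 5}])

```text
clock: 15.3
tool_pos: [0.502, 0.4335, 0.0562]
orientation: [-180.0, 0.1, -108.0]
force: [-0.0, 0.1, -0.0]
opening: 0.0152
gripper_force: 0.4
```

apply_moves(targets=[{"travel": [0, 0, 0], "roll": 0, "jaw": 5}, {"travel": [0, 0, 0], "roll": 0, "jaw": 5}, {"travel": [0, 0, 0], "roll": 0, "jaw": 5}, {"travel": [0, 0, 0], "roll": 0, "jaw": 5}])

```text
clock: 15.7
tool_pos: [0.502, 0.4335, 0.0561]
orientation: [-180.0, 0.0, -108.0]
force: [-2.0, -0.5, 5.6]
opening: 0.0139
gripper_force: 30.0
```

```bash
python3 -c "
from h import *
o=ctrl.get_obs();print(o['force'],o['moment'],o['gripper_force'],o['opening'])
go(.5395,.2072,.2,-99.3)"
```

```text
[-2.03407845 -0.5312406   5.62915955] [-0.19608463  0.66262435  0.01202065] 29.955322444438934 0.013901016151455036
t 15.7 travel [ 203.7 -105.5 -143.9] roll -8.7 j6 -75.6
```

apply_moves(targets=[{"travel": [0, 0, -30], "roll": 0, "jaw": 5}, {"travel": [0, 0, -40], "roll": 0, "jaw": 5}, {"travel": [0, 0, -40], "roll": 0, "jaw": 5}, {"travel": [0, 0, -24], "roll": 0, "jaw": 5}, {"travel": [41, -21, 0], "roll": 0, "jaw": 5}, {"travel": [41, -21, 0], "roll": 0, "jaw": 5}, {"travel": [41, -21, 0], "roll": 0, "jaw": 5}, {"travel": [41, -21, 0], "roll": 0, "jaw": 5}, {"travel": [40, -21, 0], "roll": 0, "jaw": 5}, {"travel": [0, 0, 0], "roll": 0, "jaw": 5}])

```text
clock: 16.7
tool_pos: [0.5383, 0.2021, 0.1892]
orientation: [179.9, -0.1, -108.2]
force: [0.7, 0.1, -2.3]
opening: 0.0137
gripper_force: 30.0
```

apply_moves(targets=[{"travel": [0, 0, 0], "roll": -4.4, "jaw": 5}, {"travel": [0, 0, 0], "roll": -4.4, "jaw": 5}, {"travel": [0, 0, 0], "roll": 0, "jaw": 5}, {"travel": [0, 0, 0], "roll": 0, "jaw": 5}, {"travel": [0, 0, 0], "roll": 0, "jaw": 5}])

```text
clock: 17.2
tool_pos: [0.5386, 0.2071, 0.1893]
orientation: [180.0, -0.0, -99.3]
force: [-0.3, -0.5, -1.9]
opening: 0.0138
gripper_force: 30.0
```

Run:
```python
from h import *
go(.5395,.2072,.16,-99.3)
o=ctrl.get_obs();print(o["tool_pos"],o["force"],o["moment"])
b=ctrl.snapshot("side")[:,:,::-1];cv2.imwrite("pics/s4r.png",b)
a=ctrl.snapshot("top")[:,:,::-1];cv2.imwrite("pics/t4r.png",a)
c=np.hstack([cv2.resize(b[130:260,235:345],None,fx=4.5,fy=4.5,interpolation=cv2.INTER_CUBIC),cv2.resize(a[190:275,220:290],None,fx=4.2,fy=6.8824)[:585,:300]])
c[:,495:]=0;d=cv2.resize(a[190:275,222:297],None,fx=4,fy=4,interpolation=cv2.INTER_CUBIC);c[:340,495:795]=d
cv2.imwrite("pics/v4.png",c)
```

```text
t 17.2 travel [-0.2 -0.9 29.3] roll 0.0 j6 -49.7
[0.53862163 0.20709556 0.18931364] [-0.32864964 -0.45964685 -1.93274791] [0.0551188  0.09164754 0.03402289]Traceback (most recent call last):
  File "<stdin>", line 7, in <module>
ValueError: could not broadcast input array from shape (340,300,3) into shape (340,294,3)
```

Run:
```python
from h import *
b=cv2.imread("pics/s4r.png");a=cv2.imread("pics/t4r.png")
c=np.zeros((585,795,3),np.uint8);c[:,:495]=cv2.resize(b[130:260,235:345],None,fx=4.5,fy=4.5,interpolation=cv2.INTER_CUBIC)
c[:340,495:]=cv2.resize(a[190:275,222:297],None,fx=4,fy=4,interpolation=cv2.INTER_CUBIC)
cv2.imwrite("pics/v4.png",c)
```

```text
(no output)
```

View pics/v4.png

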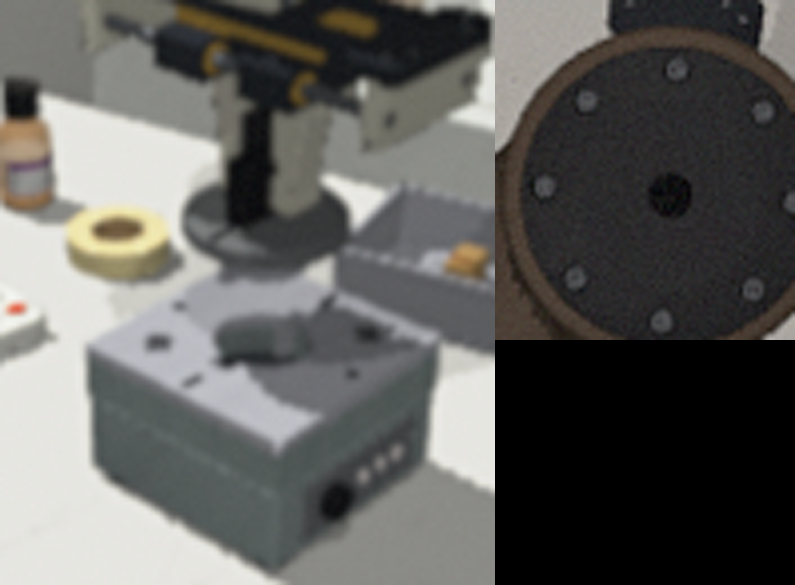

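The side crop shows the lid held level above the deck, with disc extremes at columns 181 and 350 and centre row about 225. The mouth spans columns 217 to 308 at row 338. I'll compare these with the predicted projections.

Run:
```python
from h import *
cr=lambda q:((q-[235,130]+.5)*4.5-.5).round(1)
th=np.linspace(0,2*np.pi,200)
def ext(c,z,r):
    Q=np.array([cr(proj("side",[c[0]+r*np.cos(t),c[1]+r*np.sin(t),z])) for t in th]);return Q.min(0),Q.max(0)
T=(.5386,.2071)
print("disc bottom",ext(T,.1512,.042),"top",ext(T,.1612,.042))
print("mouth",ext((.5395,.2072),.085,.026))
for dx in(-65,65):
  for dy in(-65,65):
    a=np.radians(-9.3);c,s=np.cos(a),np.sin(a);print(dx,dy,cr(proj("side",[.5395+(c*dx-s*dy)/1e3,.2072+(s*dx+c*dy)/1e3,.085])))
b=cv2.imread("pics/s4r.png");g=cv2.cvtColor(b,cv2.COLOR_BGR2GRAY)
for y in (178,180,182,184): print(y,g[y,268:318].tolist())
```

```text
disc bottom (array([184.4, 188.5]), array([355.2, 269.9])) top (array([184.4, 171. ]), array([356.3, 251.5]))
mouth (array([214., 314.]), array([315.7, 368.1]))
-65 -65 [443.9 336.5]
-65 65 [280.7 445.1]
65 -65 [251.3 252.7]
65 65 [ 85.8 344.3]
178 [225, 226, 225, 227, 231, 231, 218, 155, 109, 108, 105, 94, 83, 76, 74, 73, 66, 43, 19, 13, 14, 16, 12, 16, 23, 29, 36, 46, 53, 62, 69, 72, 65, 62, 56, 55, 55, 57, 55, 54, 55, 54, 52, 60, 117, 189, 224, 215, 180, 137]
180 [225, 226, 227, 229, 230, 233, 218, 154, 105, 113, 123, 124, 121, 114, 111, 103, 90, 67, 50, 51, 45, 34, 38, 45, 52, 54, 56, 56, 55, 55, 55, 53, 57, 56, 55, 55, 56, 55, 56, 55, 55, 54, 54, 59, 101, 154, 166, 138, 104, 89]
182 [226, 228, 225, 215, 210, 226, 228, 192, 129, 89, 95, 108, 115, 103, 87, 80, 88, 101, 107, 101, 88, 70, 59, 55, 54, 54, 55, 56, 54, 55, 55, 56, 56, 54, 57, 55, 55, 56, 55, 55, 56, 56, 55, 59, 75, 92, 95, 90, 88, 89]
184 [214, 193, 162, 129, 131, 180, 218, 224, 194, 147, 103, 79, 78, 76, 81, 97, 112, 118, 121, 122, 120, 111, 100, 90, 78, 68, 61, 56, 56, 55, 54, 56, 57, 58, 58, 58, 58, 60, 60, 58, 58, 58, 64, 82, 97, 102, 98, 93, 92, 90]
```

apply_moves(targets=[{"travel": [2, -1, 15], "roll": 0, "jaw": 5}, {"travel": [0, 0, 15], "roll": 0, "jaw": 5}, {"travel": [0, 0, 10], "roll": 0, "jaw": 5}, {"travel": [0, 0, 3], "roll": 0, "jaw": 5}, {"travel": [0, 0, 3], "roll": 0, "jaw": 5}, {"travel": [0, 0, 1], "roll": 0, "jaw": 5}, {"travel": [0, 0, 1], "roll": 0, "jaw": 5}, {"travel": [0, 0, 0], "roll": 0, "jaw": 5}])

```text
clock: 18.1
tool_pos: [0.5396, 0.2049, 0.1419]
orientation: [-180.0, 0.0, -99.2]
force: [-0.3, 0.2, -1.6]
opening: 0.0136
gripper_force: 30.0
```

```bash
python3 -c "
from h import *
o=ctrl.get_obs();print(o['tool_pos'],o['force'],o['moment'])"
```

```text
[0.53959438 0.20487693 0.14187132] [-0.25521615  0.19803055 -1.62938734] [0.04874908 0.09282553 0.01146276]
```

apply_moves(targets=[{"travel": [0, 0, 1], "roll": 0, "jaw": 5}, {"travel": [0, 0, 1], "roll": 0, "jaw": 5}, {"travel": [0, 0, 1], "roll": 0, "jaw": 5}, {"travel": [0, 0, 1], "roll": 0, "jaw": 5}, {"travel": [0, 0, 0], "roll": 0, "jaw": 5}])

```text
clock: 18.6
tool_pos: [0.5393, 0.2047, 0.1374]
orientation: [180.0, -0.0, -99.2]
force: [-0.2, 0.6, -0.7]
opening: 0.0136
gripper_force: 30.0
```

```bash
python3 -c "
from h import *
o=ctrl.get_obs();print(o['tool_pos'],o['force'],o['moment'])"
```

```text
[0.53933015 0.20466378 0.13736013] [-0.2285995   0.63052352 -0.66697885] [ 0.07530839  0.05322289 -0.00977011]
```

apply_moves(targets=[{"travel": [0, 0, 2], "roll": 0, "jaw": 5}, {"travel": [0, 0, 2], "roll": 0, "jaw": 5}, {"travel": [0, 0, 2], "roll": 0, "jaw": 5}, {"travel": [0, 0, 2], "roll": 0, "jaw": 5}, {"travel": [0, 0, 2], "roll": 0, "jaw": 5}, {"travel": [0, 0, 0], "roll": 0, "jaw": 5}])

```text
clock: 19.2
tool_pos: [0.5392, 0.2046, 0.1271]
orientation: [180.0, -0.0, -99.2]
force: [-1.0, -0.8, -1.2]
opening: 0.0137
gripper_force: 30.0
```

```bash
python3 -c "
from h import *
o=ctrl.get_obs();print(o['tool_pos'],o['force'],o['moment'])"
```

```text
[0.53923383 0.20462429 0.12714743] [-1.03304825 -0.76621551 -1.16190076] [ 0.02639483  0.10141776 -0.01307147]
```

apply_moves(targets=[{"travel": [0, 0, 1], "roll": 0, "jaw": 5}, {"travel": [0, 0, 1], "roll": 0, "jaw": 5}, {"travel": [0, 0, 1], "roll": 0, "jaw": 5}, {"travel": [0, 0, 1], "roll": 0, "jaw": 5}, {"travel": [0, 0, 0.5], "roll": 0, "jaw": 5}, {"travel": [0, 0, 0], "roll": 0, "jaw": 5}, {"travel": [0, 0, 0], "roll": 0, "jaw": 5}])

```text
clock: 19.9
tool_pos: [0.5395, 0.2047, 0.1231]
orientation: [-180.0, 0.0, -99.2]
force: [-1.6, -0.2, 0.8]
opening: 0.0138
gripper_force: 30.0
```

```bash
python3 -c "
from h import *
o=ctrl.get_obs();print(o['tool_pos'],o['force'],o['moment'])"
```

```text
[0.5394541  0.20472307 0.12313827] [-1.55727984 -0.22712557  0.78068476] [-0.03001994  0.18475645  0.00319548]
```

apply_moves(targets=[{"travel": [0, 0, 0.5], "roll": 0, "jaw": 5}, {"travel": [0, 0, 0.5], "roll": 0, "jaw": 5}, {"travel": [0, 0, 0], "roll": 0, "jaw": 5}, {"travel": [0, 0, 0], "roll": 0, "jaw": 5}])

```text
clock: 20.3
tool_pos: [0.5395, 0.2047, 0.1231]
orientation: [-180.0, 0.0, -99.2]
force: [-3.8, -0.8, 7.3]
opening: 0.0138
gripper_force: 30.0
```

```bash
python3 -c "
from h import *
o=ctrl.get_obs();print(o['tool_pos'],o['force'],o['moment'])"
```

```text
[0.53948593 0.20471549 0.12308443] [-3.84517387 -0.81378586  7.34756008] [-0.27163876  1.55445849 -0.03871774]
```

The lid is home: contact at TCP z 0.123, 7 N upward. I'll twist clockwise in two halves.

apply_moves(targets=[{"travel": [0, 0.15, 0], "roll": 4, "jaw": 5}, {"travel": [0, 0.15, 0], "roll": 4, "jaw": 5}, {"travel": [0, 0.15, 0], "roll": 4, "jaw": 5}, {"travel": [0, 0.15, 0], "roll": 4, "jaw": 5}, {"travel": [0, 0.15, 0], "roll": 4, "jaw": 5}, {"travel": [0, 0, 0], "roll": 0, "jaw": 5}])

```text
clock: 20.9
tool_pos: [0.5395, 0.2052, 0.1231]
orientation: [-179.9, 0.1, -119.3]
force: [0.9, -0.4, 5.0]
opening: 0.0136
gripper_force: 30.0
```

```bash
python3 -c "
from h import *
o=ctrl.get_obs();print(o['tool_pos'],o['force'],o['moment'])"
```

```text
[0.53953546 0.205229   0.12309555] [ 0.93315664 -0.38343578  4.99236814] [-0.22135047  0.22890705  0.04741113]
```

apply_moves(targets=[{"travel": [0, 0.15, 0], "roll": 4, "jaw": 5}, {"travel": [0, 0.15, 0], "roll": 4, "jaw": 5}, {"travel": [0, 0.15, 0], "roll": 4, "jaw": 5}, {"travel": [0, 0.15, 0], "roll": 4, "jaw": 5}, {"travel": [0, 0.15, 0], "roll": 4, "jaw": 5}, {"travel": [0, 0.15, 0], "roll": 3.5, "jaw": 5}, {"travel": [0, 0, 0], "roll": 0, "jaw": 5}, {"travel": [0, 0, 0], "roll": 0, "jaw": 5}])

```text
clock: 21.7
tool_pos: [0.539, 0.2057, 0.1231]
orientation: [-180.0, 0.1, -142.6]
force: [0.3, -1.5, 5.0]
opening: 0.0136
gripper_force: 30.0
```

Run:
```python
from h import *
o=ctrl.get_obs();print(o['tool_pos'],o['orientation'],o['force'],o['moment'])
b=ctrl.snapshot("side")[:,:,::-1]
cv2.imwrite("pics/s5.png",cv2.resize(b[130:260,235:345],None,fx=4.5,fy=4.5,interpolation=cv2.INTER_CUBIC))
```

```text
[0.53901911 0.20570577 0.12309064] [-1.79952308e+02  1.14832080e-01 -1.42598603e+02] [ 0.29370824 -1.51261645  5.01755026] [-0.65682194 -0.26255534  0.02690444]
```

View pics/s5.png

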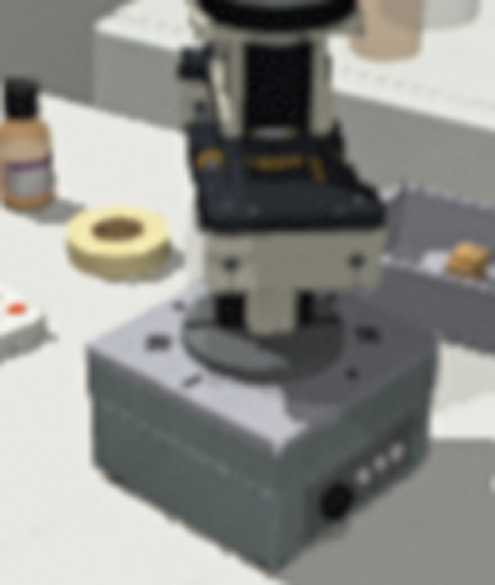

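The lid is flat on the deck, and its index line runs to the left, towards the half mark at about (157,342). I'll check the actual lid angle more closely.

apply_moves(targets=[{"travel": [0, 0, 0], "roll": 0, "jaw": 5}, {"travel": [0, 0, 0], "roll": 0, "jaw": 5}])

```text
clock: 21.95
tool_pos: [0.539, 0.2057, 0.1231]
orientation: [-180.0, 0.1, -142.6]
force: [1.3, -0.6, 5.2]
opening: 0.0138
gripper_force: 30.0
```

Run:
```python
from h import *
for i in range(3):
    b=ctrl.snapshot("side")[:,:,::-1];o=ctrl.get_obs();print(o['moment'],o['force'],o['orientation'][2])
x0,y0,k=262,183,12
im=cv2.resize(b[y0:y0+45,x0:x0+60],None,fx=k,fy=k,interpolation=cv2.INTER_CUBIC);cv2.imwrite("pics/s6.png",im)
cr=lambda q:((q-[x0,y0]+.5)*k-.5).round(0)
c0=np.array([.5395,.2072])
for t in(80.7,60,48,37.7,27):
    for r,z in((.025,.095),(.042,.095),(.054,.086)):
        d=np.array([np.cos(np.radians(t)),np.sin(np.radians(t))])*r;print(t,r,cr(proj("side",[*(c0+d),z])))
```

```text
[-0.64169524 -0.21168787  0.03468335] [ 1.96305332 -1.73257128  5.95470272] -142.59363997852824
[-0.61434064 -0.24483964  0.04896543] [ 1.28663888 -2.373663    5.41013902] -142.59182548458233
[-0.59633378 -0.22244546  0.03027873] [ 0.48781585 -2.10960995  5.45916564] -142.5898556355287
80.7 0.025 [298. 280.]
80.7 0.042 [237. 316.]
80.7 0.054 [194. 382.]
60 0.025 [268. 260.]
60 0.042 [188. 281.]
60 0.054 [131. 337.]
48 0.025 [258. 246.]
48 0.042 [172. 258.]
48 0.054 [111. 306.]
37.7 0.025 [254. 234.]
37.7 0.042 [165. 237.]
37.7 0.054 [103. 280.]
27 0.025 [254. 221.]
27 0.042 [166. 216.]
27 0.054 [104. 252.]
```

View pics/s6.png

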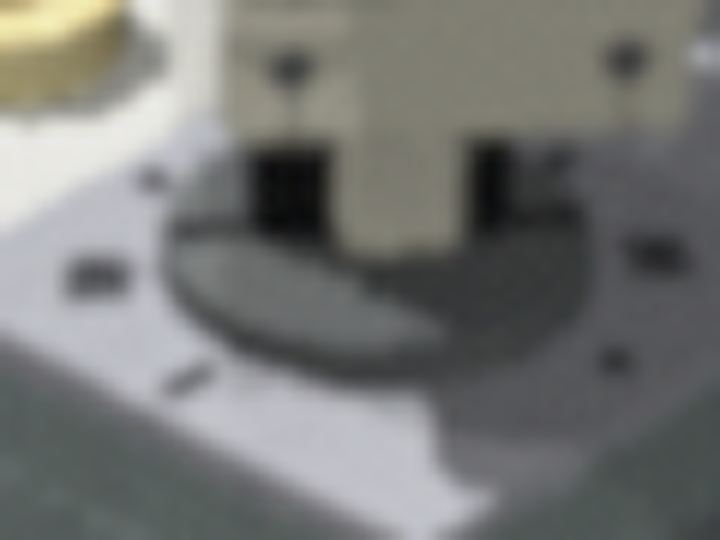

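In the crop the lid's index line meets the rim at about (172,236). The half-way angle predicts (165,237), so the lid is at the marks, home and held. I'm handing in.

```bash
python3 -c "
from plant import ctrl
print(ctrl.close_job())"
```

```text
the job is handed in; nothing more can be done
None
```

I've handed the job in: both chunks are in the tray, and the lid is home and twisted about 43° clockwise to the half-way marks with the gripper still holding it; no verdict was returned.

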